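# Load the press shuttle and pin it home

## Task

Load the press's sliding die: seat the large disc blank in the round cavity and the rectangular blank in the rectangular cavity, in either order. Then push the loaded shuttle home against its end stop, and finally take the lock pin out of its wooden rest and slide it down through the shuttle's fork into the socket until its collar sits on the fork. Leave the small disc, the steel ring, the wrench and the hammer where they are.

Things in the scene. Friction and masses are not known exactly. Their poses are not given: they have to be found in the camera images.
- bed: Fixed green slide bed with dark rails, 380 (its y) x 130 (its x) x 36 mm high, turned up to 0.2 rad. Origin on the bench at its middle. +y is the push direction, ending at a 48 mm high stop block; its -x side, facing the robot, carries the pin socket. On it slides the shuttle, a bright steel die plate 100 mm wide (x), 238 mm long (y), top face 52 mm above the bench.
- shuttle (a joint): Shuttle travel along the bed's +y, m: 0 = back, 0.100 = home at the stop; starts at 0 to 0.03. About 3 N friction, stays where left. It carries both cavities, the push fin and, out of its -x side, a fork: two tines 12 mm wide, 62 mm long, tops 52 mm above the bench, 28 mm apart, which straddle the socket when home.
- round_cavity (a point): Centre of the floor of the shuttle's round cavity: 63.5 mm diameter with a 3 mm chamfer at its mouth, 8 mm deep, floor 44 mm above the bench. Moves with the shuttle; z up, axes as the bed's.
- rect_cavity (a point): Centre of the floor of the shuttle's rectangular cavity: 53.5 mm (x) by 103.5 mm (y) with a 3 mm chamfer at its mouth, 8 mm deep, floor 44 mm above the bench. Its centre lies 98 mm from the round one's, towards the shuttle's tail (-y). Moves with the shuttle; axes as the bed's.
- fin (a point): Middle of the top edge of the push fin, an upright dark plate at the tail (-y end) of the shuttle: 60 mm wide (x), 12 mm thick (y), rising 45 mm above the shuttle's top to 97 mm above the bench. Can be pushed on its -y face or pinched from above. Moves with the shuttle; axes as the bed's.
- socket (a point): Centre of the mouth of the pin socket, a fixed dark steel block 46 x 50 x 40 mm at the -x side of the bed: vertical hole 23.6 mm diameter with a small chamfer, 36 mm deep, mouth 40 mm above the bench. The fork gap lies over it only when the shuttle is home.
- disc: The large disc blank, plain aluminium, 60 mm diameter, 24 mm thick, lying flat on the bench. Origin at the centre of its underside, z up.
- slab: The rectangular blank, plain aluminium, 50 mm (x) by 100 mm (y) by 24 mm thick, lying flat on the bench at any yaw. Origin at the centre of its underside, z up.
- pin: Steel lock pin, 112 mm long, upright in its rest: shaft 22 mm diameter, 46 mm long with tapered foot, then collar 44 mm diameter (46 to 54 mm from the foot), then round grip 25 mm diameter, 58 mm long. Origin at the foot's centre, z up the pin. Foot starts 6 mm, top 118 mm above the bench; the same heights when home in the socket (foot 34 mm below the mouth, collar on the fork).
- pin_rest: Fixed wooden block 64 x 64 x 36 mm with a 25 mm hole 30 mm deep in which the pin stands loosely. Origin at the centre of its underside.
- small_disc: An undersize disc, plain aluminium, 44 mm diameter, 24 mm thick, not to be used. Origin at the centre of its underside.
- spacer: A steel ring, 60 mm outside diameter, 40 mm bore, 14 mm high, lying between the blanks; leave it. Origin at the centre of its underside.
- wrench: A wrench lying on the bench to the left of the bed; leave it.
- hammer: A hammer lying on the bench to the right of the bed; leave it.

How it is judged:
On the way, in this order (a step that is already met when the one before it is completed fails the run):
1. one of the two blanks (large disc or rectangle) lies flat and fully down in its own cavity, let go ((((horizontal distance between disc and round_cavity below 0.003 m and z of disc in the frame of round_cavity between -0.003 and 0.002 m and angle between disc's own z axis and vertical below 0.05 rad) and contact force between the fingers and disc below 0.1 N) or ((horizontal distance between slab and rect_cavity below 0.003 m and z of slab in the frame of rect_cavity between -0.003 and 0.002 m and angle between slab's own z axis and vertical below 0.05 rad and angle between the y axis of slab and the y axis of rect_cavity, either way round below 0.06 rad) and contact force between the fingers and slab below 0.1 N))), for 0.2 s.
2. both blanks lie flat and fully down in their own cavities, let go, the shuttle not yet home (horizontal distance between disc and round_cavity below 0.003 m and z of disc in the frame of round_cavity between -0.003 and 0.002 m and angle between each of disc, slab's own z axis and vertical below 0.05 rad and horizontal distance between slab and rect_cavity below 0.003 m and z of slab in the frame of rect_cavity between -0.003 and 0.002 m and angle between the y axis of slab and the y axis of rect_cavity, either way round below 0.06 rad and contact force between the fingers and disc below 0.1 N and contact force between the fingers and slab below 0.1 N and value of joint shuttle below 0.08 m), for 0.2 s.
3. the loaded shuttle is home against its stop (within 4 mm), blanks still seated, pin not yet in the socket (value of joint shuttle above 0.096 m and horizontal distance between disc and round_cavity below 0.003 m and z of disc in the frame of round_cavity between -0.003 and 0.002 m and angle between each of disc, slab's own z axis and vertical below 0.05 rad and horizontal distance between slab and rect_cavity below 0.003 m and z of slab in the frame of rect_cavity between -0.003 and 0.002 m and angle between the y axis of slab and the y axis of rect_cavity, either way round below 0.06 rad and horizontal distance between pin and socket above 0.03 m), for 0.2 s.
4. the lock pin is upright in the socket, fully down with its collar on the fork (within 3 mm) (horizontal distance between pin and socket below 0.003 m and z of pin in the frame of socket below -0.031 m and angle between pin's own z axis and vertical below 0.06 rad and value of joint shuttle above 0.096 m), for 0.2 s.
At the end, for the whole second after the job is handed in: Disc and rectangle each lie in their own cavity, flat (0.05 rad), fully down within 2 mm, centred within 3 mm; shuttle within 4 mm of home; lock pin upright in the socket, centred within 3 mm and collar within 3 mm of resting on the fork; all released and at rest (all of step 4 and horizontal distance between disc and round_cavity below 0.003 m and z of disc in the frame of round_cavity between -0.003 and 0.002 m and angle between each of disc, slab's own z axis and vertical below 0.05 rad and horizontal distance between slab and rect_cavity below 0.003 m and z of slab in the frame of rect_cavity between -0.003 and 0.002 m and angle between the y axis of slab and the y axis of rect_cavity, either way round below 0.06 rad and linear speed of each of disc, slab, pin below 0.01 m/s); the robot touches nothing.
It fails at once if the small disc, steel ring, wrench or hammer is moved by more than 25 mm (distance of any of small_disc, spacer, wrench, hammer from where it was at the start of the episode above 0.025 m).
It also fails if it takes over 72 s, if anything falls off the work surface, if the arm or the gripper's body presses on something with over 40 N, if the wrist force passes 120 N, or if a joint passes its speed limit or range.

## Robot

A 7-joint arm with a two-finger parallel gripper is mounted at the origin on the work surface. World frame = base frame: x ahead of the robot, y to its left, z up, the work surface at z = 0. Lengths are in m, angles in rad, forces in N, time in s.
With the tool pointing down it reaches from about 0.35 to 0.9 m from the base axis. Payload 8.1 kg.
Tool frame: the origin (TCP) lies on the centre line of the jaws, within the pads' length; the fingertips stand 11 mm ahead of it and the grasp point (between the pads) lies 8 mm behind it (arm.nose_length is the distance from the TCP to the fingertips, in m); z points along the fingers, y is the line along which they close (so a half turn about z gives the same grasp; the last joint's range is limited). The gripper opens to 92 mm and grips with 3 to 60 N. Pads are 19 mm wide; open, the fingers measure 130 mm over their backs; the gripper's body (75 mm by 190 mm) begins 47 mm behind the grasp point.
Start: joints at [-1.395, 0.434, 0.025, 1.573, -0.012, 1.134, -0.075], TCP at [0.172, 0.601, 0.238] pointing down, gripper open.
Joint ranges: [-2.62, 2.62], [-0.44, 2.09], [-1.27, 1.32], [0.08, 2.57], [-1.32, 4.46], [0.12, 2], [-2.74, 2.74]. Speed limits (rad/s): [2.22, 2.22, 3.01, 3.01, 3.14, 3.14, 3.14].

## Interface

Orientations are given as a rotation vector (axis times angle).
In Python, from cell import arm gives the robot as it stands.
- The arm moves only by the tool jog_arm, never from a script. Its argument "moves" is a list of rows, each a list of 4 numbers: the shift along the tool's x, y, z in m, then the turn about the tool's z in rad. In form: [[tx, ty, tz, spin], ...]. A call has 1 to 20 rows; each row is the pose to reach, as a shift and turn from the pose commanded when the call began, along the tool's axes at that moment; what a row does not reach only later rows make up. A row lasts 1/8 s, in which the tool goes at most 62.5 mm and 10.7 degrees, less where a joint would pass 70% of its speed; a pose out of reach is approached as far as the arm can. A call with a gripper value outside its range is refused whole. "hand" is the finger opening in m, from 0 to 0.0918, set as the call begins (left out, the last holds). The fingers move at their own pace and stop on an object; "newtons" is the grip in N (left out, the last holds). Time passes only in rows, so rows that repeat a pose let the fingers close. It gives the time, the measured TCP pose, the force, the opening and the grip force at its end, in the units of the state.
- arm.observe(): the state, without advancing time (a new reading comes with each control period).
- arm.get_image(name): name is "side" or "top"; returns a dict with "color" (420x560x3 uint8, red, green, blue), "z_map" (420x560 float32, m along the optical axis (not along the pixel's ray), 0 where there is no reading), "fx", "fy", "cx", "cy" (pixels), "k1" (the pictures are not rectified: a ray, as slopes to the right and down, at radius r is drawn at 1 + k1 r^2 times it, then the intrinsics apply), "rvec" (rotation vector, rad) and "tvec" (3), from world to camera coordinates, as OpenCV has them. Camera axes: x right, y down, z forward; pixel columns grow to the right and rows downward; lengths in m; the calibration is good to about 2 mm. A picture is of the moment at which its call begins.
- arm.sign_off(): hands the job in; it is judged then, once.
The state is a dict: "clock": time; "joints": joint angles; "dq": joint speeds; "joint_efforts": joint torques, N m; "position": TCP position; "ee_rot": TCP orientation; "force": force on the tool from outside, world axes, zero at the start; "ft_torque": the same for the moment, N m; "width": opening from 0.0 (shut) to 1.0 (fully open); "gripper_force": force on a finger pad.
Only numpy, scipy, OpenCV 4.12 (cv2) and the standard library are available. Lean on these libraries where they do the work, as an engineer would, in place of code of your own. Each camera call takes 0.05 s, during which the arm holds its last target. There are 200 camera calls.

## Working session

There is one attempt and no reset: what is moved stays moved. The work goes in short steps, Python scripts to look and compute and a tool call to move; the robot and the scene stay as the last step left them, time stands still between calls to the robot, and variables do not carry over. Pictures are saved under pics/ and viewed, at most 10 in all, crops included, and the job is handed in when it is done.

Besides the shell and the picture viewer there is one more tool, called after ">>>" by a JSON object that holds its "api" and its "payload". jog_arm: Moves the arm, as the interface text tells. Its arguments: {"type":"object","properties":{"moves":{"type":"array"},"hand":{"type":"number"},"newtons":{"type":"number"}},"required":["moves"]}

```bash
mkdir -p pics; ls; cat > h.py <<'E'
import numpy as np, cv2
from cell import arm
def cam(n):
    d=arm.get_image(n); d['R']=cv2.Rodrigues(np.array(d['rvec'],float))[0]; d['t']=np.array(d['tvec'],float); return d
def rays(d,uv):
    uv=np.atleast_2d(np.array(uv,float)); p=np.c_[(uv[:,0]-d['cx'])/d['fx'],(uv[:,1]-d['cy'])/d['fy']]
    s=p.copy()
    for _ in range(20): s=p/(1+d['k1']*(s**2).sum(1,keepdims=True))
    return np.c_[s,np.ones(len(s))]
def plane(d,uv,z):
    r=rays(d,uv)@d['R']; c=-d['R'].T@d['t']; return c+r*((z-c[2])/r[:,2])[:,None]
def cloud(d):
    h,w=d['z_map'].shape; v,u=np.mgrid[:h,:w]; r=rays(d,np.c_[u.ravel(),v.ravel()])*d['z_map'].reshape(-1,1)
    return ((r-d['t'])@d['R']).reshape(h,w,3)
def proj(d,P):
    c=np.atleast_2d(P)@d['R'].T+d['t']; s=c[:,:2]/c[:,2:]; s=s*(1+d['k1']*(s**2).sum(1,keepdims=True))
    return np.c_[s[:,0]*d['fx']+d['cx'],s[:,1]*d['fy']+d['cy']]
E
python3 - <<'E'
from h import *
for n in ['top','side']:
    d=cam(n); cv2.imwrite(f'pics/{n}0.png',d['color'][:,:,::-1]); np.savez(f'{n}0.npz',**d)
    print(n,-d['R'].T@d['t'],d['R'][2],d['fx'],d['k1'],(d['z_map']>0).mean())
s=arm.observe();print({k:np.round(v,3) for k,v in s.items()},arm.nose_length)
E
```

```text
pics
top [ 0.3259998  -0.0153992   1.21094911] [ 0.17585982  0.01235322 -0.98433771] 454.6977579022697 0.018077958905357863 0.9959651360544217
side [ 0.14949929 -0.78028259  0.59233991] [ 0.37484236  0.76790015 -0.51944447] 394.82880624311565 -0.005777034385108837 0.9960756802721088
{'clock': np.float64(0.1), 'joints': array([-1.395,  0.435,  0.025,  1.574, -0.012,  1.134, -0.075]), 'dq': array([-0.   ,  0.   , -0.001, -0.004,  0.   ,  0.001,  0.   ]), 'joint_efforts': array([ 3.0000e-03, -6.6914e+01,  9.8800e-01, -3.1515e+01, -6.1000e-02,
        3.7000e-02,  0.0000e+00]), 'position': array([0.172, 0.6  , 0.237]), 'ee_rot': array([-4.370e-01, -3.111e+00,  2.000e-03]), 'force': array([-0.332, -0.735, -0.652]), 'ft_torque': array([-0.053, -0.026,  0.008]), 'gripper_force': np.float64(0.0), 'width': np.float64(1.001)} 0.011
```

View pics/top0.png

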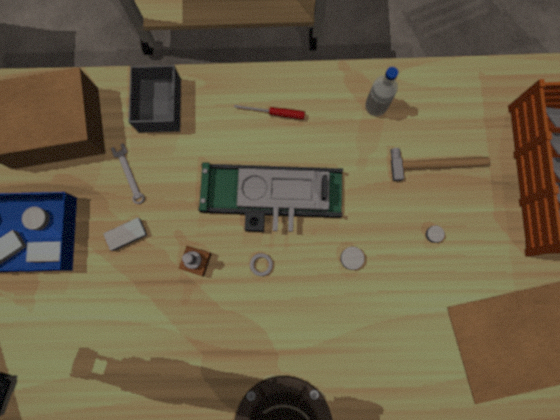

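View pics/side0.png

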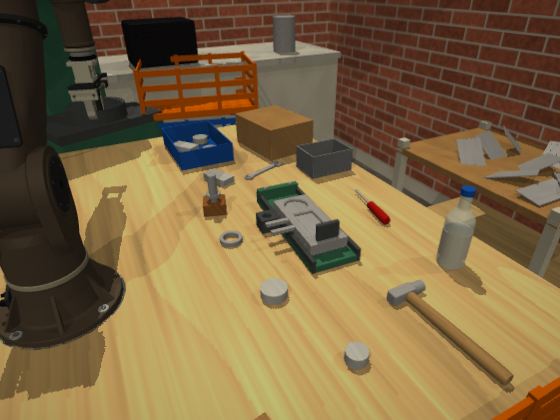

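Top view: bed centred near (272,190), with the stop at left (205,190) and the fin at (325,188). The round cavity is at (254,187), rect cavity (291,189) and socket (255,220). The large disc is at (352,258), slab (125,234), pin (193,260), ring (262,264) and small disc (435,234). The side view agrees.

```bash
python3 - <<'E'
from h import *
for n in ['top','side']:
    d=dict(np.load(f'{n}0.npz')); P=cloud(d); z=P[...,2]
    b=z[(abs(P[...,0]-.35)<.05)&(abs(P[...,1])<.1)]; print(n,'bench z',np.median(b),b.std())
    g=(P[...,0]>.2)&(P[...,0]<.75)&(abs(P[...,1])<.5)
    for lo,hi,nm in [(.015,.032,'blank24'),(.047,.058,'shut52'),(.036,.0475,'44/40'),(.085,.125,'hi')]:
        m=(g&(z>lo)&(z<hi)).astype(np.uint8)
        k,l,s,c=cv2.connectedComponentsWithStats(m)
        for i in range(1,k):
            if s[i,4]>25:
                q=P[l==i]; w=plane(d,np.argwhere(l==i)[:,::-1],np.median(q[:,2]))
                r=cv2.minAreaRect((w[:,:2]*1000).astype(np.float32))
                print(nm,s[i,4],np.round(c[i]),'xyz',np.round(np.median(q,0),3),'mean',np.round(w.mean(0),4),'rect',np.round(r[0],1),np.round(r[1],1),round(r[2],1))
d=np.load('top0.npz')
c=d['color'][150:280,90:460,::-1]; 
cv2.imwrite('pics/crop.png',np.vstack([cv2.resize(c[:,:200],None,fx=4,fy=4)[:,:], ])[:520,:800])
E
```

```text
top bench z 0.0004507334167424896 0.5207687470206257
blank24 41 [100. 149.] xyz [0.721 0.481 0.023] mean [0.7268 0.4827 0.0227] rect [729.9 481. ] [22.8 38.5] 66.3
blank24 841 [420. 164.] xyz [ 0.661 -0.37   0.023] mean [ 0.6615 -0.3828  0.0231] rect [ 660.5 -404.4] [193.9  89.1] 88.5
blank24 1206 [225. 189.] xyz [0.607 0.144 0.019] mean [0.6072 0.1413 0.0195] rect [608.7  97.5] [176.5 117.6] 85.9
blank24 573 [332. 194.] xyz [ 0.584 -0.152  0.02 ] mean [ 0.586  -0.1467  0.0196] rect [ 592.4 -108.9] [124.9 115.5] 85.5
blank24 41 [217. 212.] xyz [0.544 0.163 0.025] mean [0.5435 0.1631 0.0248] rect [544.1 164.7] [90.7  4.9] 86.5
blank24 33 [326. 216.] xyz [ 0.525 -0.124  0.024] mean [ 0.5254 -0.1252  0.0239] rect [ 525.1 -127.8] [66.   3.7] 85.5
blank24 748 [124. 234.] xyz [0.492 0.407 0.023] mean [0.4917 0.4076 0.0231] rect [491.9 407.4] [ 52.4 103. ] 23.7
blank24 226 [435. 234.] xyz [ 0.472 -0.409  0.024] mean [ 0.4719 -0.4087  0.0236] rect [ 472.  -408.4] [42.1 39.5] 88.6
blank24 419 [352. 258.] xyz [ 0.413 -0.19   0.023] mean [ 0.4135 -0.1902  0.0232] rect [ 413.2 -189.6] [57.4 57. 
[... 3765 characters left out ...]
9.5] [51.3 59.1] 62.2
44/40 306 [309. 221.] xyz [ 0.596 -0.023  0.045] mean [ 0.5986 -0.0239  0.0454] rect [601.6 -30.4] [100.3  51.3] 86.3
44/40 50 [281. 224.] xyz [0.536 0.002 0.045] mean [ 0.5276 -0.0018  0.0445] rect [520.4  -3.7] [21.  63.6] 83.1
44/40 412 [315. 243.] xyz [ 0.546 -0.131  0.039] mean [ 0.568  -0.1086  0.0387] rect [572.4 -95.6] [155.  166.5] 88.7
hi 115 [272. 133.] xyz [0.731 0.48  0.107] mean [0.7321 0.4828 0.1067] rect [732.  482.2] [130.2  33.8] 65.3
hi 121 [211. 179.] xyz [0.416 0.212 0.106] mean [0.4163 0.2116 0.1063] rect [416.4 212.5] [89.4 24.2] 75.1
hi 167 [327. 224.] xyz [ 0.59  -0.125  0.095] mean [ 0.5895 -0.125   0.0948] rect [ 589.7 -126.1] [29.6 68.1] 86.9
```

```bash
python3 - <<'E'
from h import *
d=np.load('top0.npz'); c=d['color'][155:240,192:350,::-1]
cv2.imwrite('pics/bed.png',cv2.resize(c,None,fx=5,fy=5,interpolation=cv2.INTER_CUBIC))
E
```

```text
(no output)
```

View pics/bed.png

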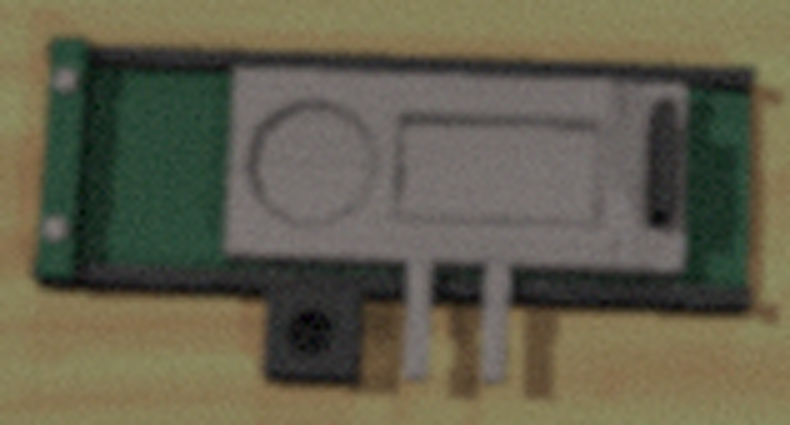

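The crop shows the shuttle back on the bed, both cavities empty, and the fork about 75 mm short of the socket. The sizes I measured match the given ones. I'll take the slab first.

```bash
cat >> h.py <<'E'
def go(xyz,ang):
    """shift in tool axes to world xyz, with tool y (closing line) along ang degrees (mod 180)"""
    s=arm.observe(); R=cv2.Rodrigues(np.array(s['ee_rot'],float))[0]
    a=np.degrees(np.arctan2(R[1,1],R[0,1])); e=(ang-a+90)%180-90
    print('pos',np.round(s['position'],4),'yaw',round(a,1),'tilt',np.round(R[:2,2],4),'move',np.round(R.T@(np.array(xyz)-s['position']),4),'spin',round(-np.radians(e),3),'j7',round(s['joints'][6],2),'F',np.round(s['force'],1),'t',s['clock'])
E
python3 -c "
from h import *
go([.4917,.4076,.12],23.7)"
```

```text
pos [0.1719 0.6004 0.237 ] yaw 74.0 tilt [-0.0002 -0.0014] move [-0.3605 -0.0972  0.1172] spin 0.878 j7 -0.08 F [-0.3 -0.7 -0.7] t 0.1
```

>>> {"api": "jog_arm", "payload": {"moves": [[-0.3605, -0.0972, 0.05, 0.878], [-0.3605, -0.0972, 0.05, 0.878], [-0.3605, -0.0972, 0.05, 0.878], [-0.3605, -0.0972, 0.05, 0.878], [-0.3605, -0.0972, 0.05, 0.878], [-0.3605, -0.0972, 0.117, 0.878], [-0.3605, -0.0972, 0.117, 0.878], [-0.3605, -0.0972, 0.117, 0.878], [-0.3605, -0.0972, 0.117, 0.878], [-0.3605, -0.0972, 0.117, 0.878], [-0.3605, -0.0972, 0.117, 0.878]], "hand": 0.0918, "newtons": 30}}

```text
clock: 1.48
position: [0.4914, 0.4094, 0.1218]
ee_rot: [-1.715, -2.632, -0.003]
force: [-0.1, -0.4, -0.1]
width: 1.001
gripper_force: 0.0
```

```bash
python3 -c "
from h import *
go([.4917,.4076,.021],23.7)
d=cam('top');cv2.imwrite('pics/t1.png',cv2.resize(d['color'][150:300,60:260,::-1],None,fx=4,fy=4))"
```

```text
pos [0.4914 0.4094 0.1218] yaw 23.8 tilt [0.0008 0.0015] move [-0.0019 -0.0006  0.1008] spin 0.002 j7 -0.2 F [-0.1 -0.4 -0.1] t 1.475
```

View pics/t1.png

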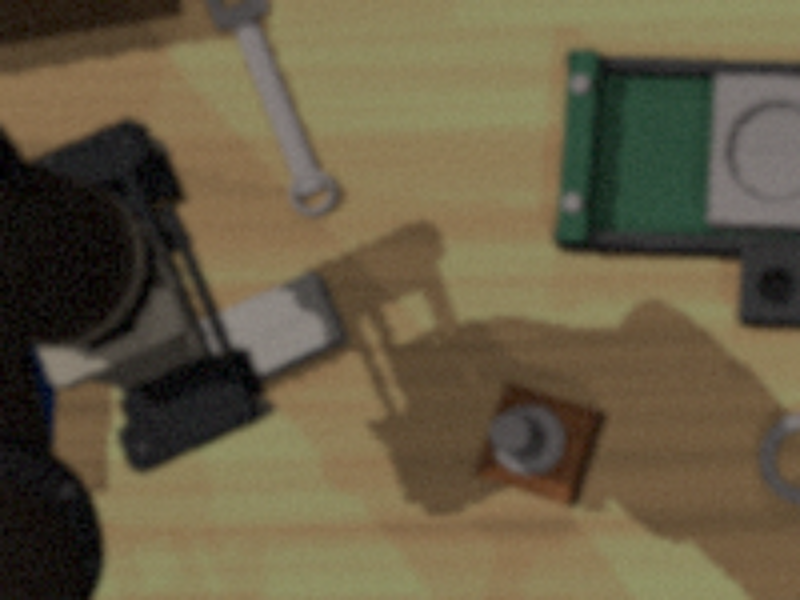

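The gripper straddles the slab at crop (220,320), clear of the wrench, with one finger on each long side. Descending and gripping.

>>> {"api": "jog_arm", "payload": {"moves": [[-0.002, -0.0006, 0.05, 0], [-0.002, -0.0006, 0.09, 0], [-0.002, -0.0006, 0.101, 0], [-0.002, -0.0006, 0.101, 0], [-0.002, -0.0006, 0.101, 0]]}}

```text
clock: 2.15
position: [0.4931, 0.407, 0.0215]
ee_rot: [1.717, 2.63, 0.004]
force: [0.1, -0.5, -0.6]
width: 1.002
gripper_force: 0.0
```

>>> {"api": "jog_arm", "payload": {"moves": [[0, 0, 0, 0], [0, 0, 0, 0], [0, 0, 0, 0], [0, 0, 0, 0], [0, 0, 0, 0], [0, 0, 0, 0]], "hand": 0.03, "newtons": 30}}

```text
clock: 2.9
position: [0.4923, 0.4062, 0.0198]
ee_rot: [1.718, 2.63, 0.001]
force: [1.4, -0.5, -0.1]
width: 0.542
gripper_force: 30.0
```

```bash
python3 -c "
from h import *
go([.4917,.4076,.13],23.7)
go([.5960,-.037,.13],-3.8)"
```

```text
pos [0.4923 0.4062 0.0198] yaw 23.7 tilt [0.0004 0.0002] move [ 0.0015  0.     -0.1102] spin 0.0 j7 -0.16 F [ 1.4 -0.5 -0.1] t 2.9
pos [0.4923 0.4062 0.0198] yaw 23.7 tilt [0.0004 0.0002] move [-0.4475 -0.0833 -0.1102] spin 0.48 j7 -0.16 F [ 1.4 -0.5 -0.1] t 2.9
```

>>> {"api": "jog_arm", "payload": {"moves": [[0, 0, -0.05, 0], [0, 0, -0.11, 0], [-0.45, -0.083, -0.11, 0.48], [-0.45, -0.083, -0.11, 0.48], [-0.45, -0.083, -0.11, 0.48], [-0.45, -0.083, -0.11, 0.48], [-0.45, -0.083, -0.11, 0.48], [-0.45, -0.083, -0.11, 0.48], [-0.45, -0.083, -0.11, 0.48], [-0.45, -0.083, -0.11, 0.48], [-0.45, -0.083, -0.11, 0.48], [-0.45, -0.083, -0.11, 0.48], [-0.45, -0.083, -0.11, 0.48], [-0.45, -0.083, -0.11, 0.48]]}}

```text
clock: 4.65
position: [0.597, -0.0379, 0.1297]
ee_rot: [-2.291, -2.149, -0.0]
force: [-0.2, 0.3, -3.1]
width: 0.539
gripper_force: 30.0
```

```bash
python3 -c "
from h import *
go([.5959,-.0385,.08],-3.8)"
```

```text
pos [ 0.597  -0.0379  0.1297] yaw -3.7 tilt [-0.0003  0.0004] move [-0.0007 -0.001   0.0497] spin 0.002 j7 0.16 F [-0.2  0.3 -3.1] t 4.65
```

>>> {"api": "jog_arm", "payload": {"moves": [[-0.0007, -0.001, 0.03, 0], [-0.0007, -0.001, 0.05, 0], [-0.0007, -0.001, 0.05, 0], [-0.0007, -0.001, 0.055, 0], [-0.0007, -0.001, 0.058, 0], [-0.0007, -0.001, 0.06, 0], [-0.0007, -0.001, 0.062, 0], [-0.0007, -0.001, 0.064, 0], [-0.0007, -0.001, 0.064, 0]]}}

```text
clock: 5.78
position: [0.596, -0.0399, 0.0656]
ee_rot: [-2.293, -2.147, 0.0]
force: [0.5, 0.4, -4.1]
width: 0.542
gripper_force: 30.0
```

```bash
python3 -c "
from h import *
go([.5959,-.0385,.0655],-3.8)
d=cam('side');cv2.imwrite('pics/s2.png',cv2.resize(d['color'][150:300,210:410,::-1],None,fx=4,fy=4))"
```

```text
pos [ 0.596  -0.0399  0.0656] yaw -3.8 tilt [-0.0002  0.    ] move [ 0.0014 -0.0001  0.0001] spin 0.0 j7 0.2 F [ 0.5  0.4 -4.1] t 5.775
```

View pics/s2.png

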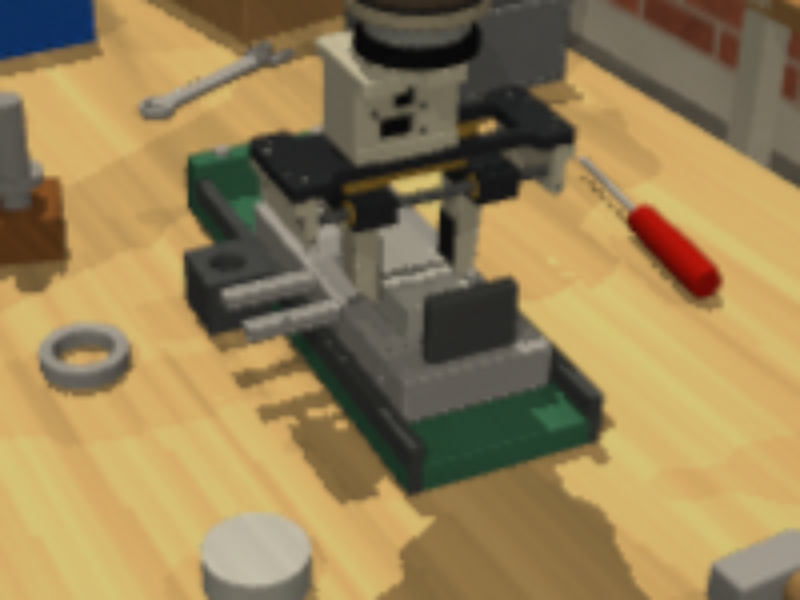

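The slab went down into the cavity with no contact force beyond its own weight, and its end shows just behind the fin at crop (400,300). Releasing and retreating.

>>> {"api": "jog_arm", "payload": {"moves": [[0, 0, 0, 0], [0, 0, 0, 0], [0, 0, 0, 0], [0, 0, 0, 0], [0, 0, -0.05, 0], [0, 0, -0.09, 0], [0, 0, -0.09, 0]], "hand": 0.0918}}

```text
clock: 6.7
position: [0.5982, -0.0402, 0.159]
ee_rot: [2.291, 2.144, 0.007]
force: [0.5, 0.4, -0.3]
width: 0.999
gripper_force: 0.0
```

```bash
python3 -c "
from h import *
go([.4135,-.1902,.14],-3.8)"
```

```text
pos [ 0.5982 -0.0402  0.159 ] yaw -3.8 tilt [0.0061 0.0003] move [-0.1619 -0.1744  0.0178] spin 0.0 j7 0.15 F [ 0.5  0.4 -0.3] t 6.7
```

>>> {"api": "jog_arm", "payload": {"moves": [[-0.162, -0.174, 0.018, 0], [-0.162, -0.174, 0.018, 0], [-0.162, -0.174, 0.018, 0], [-0.162, -0.174, 0.018, 0], [-0.162, -0.174, 0.018, 0], [-0.162, -0.174, 0.018, 0], [-0.162, -0.174, 0.018, 0], [-0.162, -0.174, 0.018, 0], [-0.162, -0.174, 0.018, 0]]}}

```text
clock: 7.82
position: [0.4121, -0.1897, 0.1376]
ee_rot: [2.292, 2.148, -0.0]
force: [-0.1, -0.8, -0.9]
width: 1.005
gripper_force: 0.0
```

```bash
cat > seg.py <<'E'
from h import *
import sys
def seg(d,lo,hi,box,minn=60):
    P=cloud(d); z=P[...,2]; x0,x1,y0,y1=box
    m=((P[...,0]>x0)&(P[...,0]<x1)&(P[...,1]>y0)&(P[...,1]<y1)&(z>lo)&(z<hi)).astype(np.uint8)
    k,l,s,c=cv2.connectedComponentsWithStats(m)
    for i in range(1,k):
        if s[i,4]>=minn:
            zm=np.median(P[l==i][:,2]); w=plane(d,np.argwhere(l==i)[:,::-1],zm)
            r=cv2.minAreaRect((w[:,:2]*1000).astype(np.float32))
            print(s[i,4],'z',round(float(zm),4),'mean',np.round(w.mean(0)[:2],4),'rect',np.round(r[0],1),np.round(r[1],1),round(r[2],1))
E
python3 -c "
from seg import *
go([.4135,-.1902,.021],-3.8)
d=cam('top')
for b in [(.062,.075),(.047,.0585),(.085,.105),(.036,.0475)]: print(b);seg(d,*b,(.4,.68,-.15,.21))
cv2.imwrite('pics/t3.png',cv2.resize(d['color'][150:300,190:390,::-1],None,fx=4,fy=4))"
```

```text
pos [ 0.4121 -0.1897  0.1376] yaw -3.7 tilt [-0.0001 -0.0001] move [-0.0004  0.0014  0.1166] spin 0.001 j7 0.47 F [-0.1 -0.8 -0.9] t 7.825
(0.062, 0.075)
738 z 0.0672 mean [ 0.5947 -0.0379] rect [594.7 -38. ] [98.3 50.3] 88.5
(0.047, 0.0585)
188 z 0.0485 mean [0.6087 0.1931] rect [609.6 192.5] [ 19.5 124.9] 86.5
2175 z 0.0512 mean [ 0.5872 -0.0156] rect [566.3 -13. ] [237.6 162.5] 86.2
(0.085, 0.105)
117 z 0.0951 mean [ 0.5888 -0.1195] rect [ 588.7 -119.1] [12.5 59.5] 87.7
(0.036, 0.0475)
237 z 0.0454 mean [0.6066 0.1914] rect [610.3 190.7] [ 29. 130.] 88.9
441 z 0.0434 mean [0.603  0.0611] rect [602.2  61.4] [65. 65.] 58.2
276 z 0.0393 mean [0.5159 0.0628] rect [518.1  62.9] [49.8 55. ] 85.9
```

View pics/t3.png

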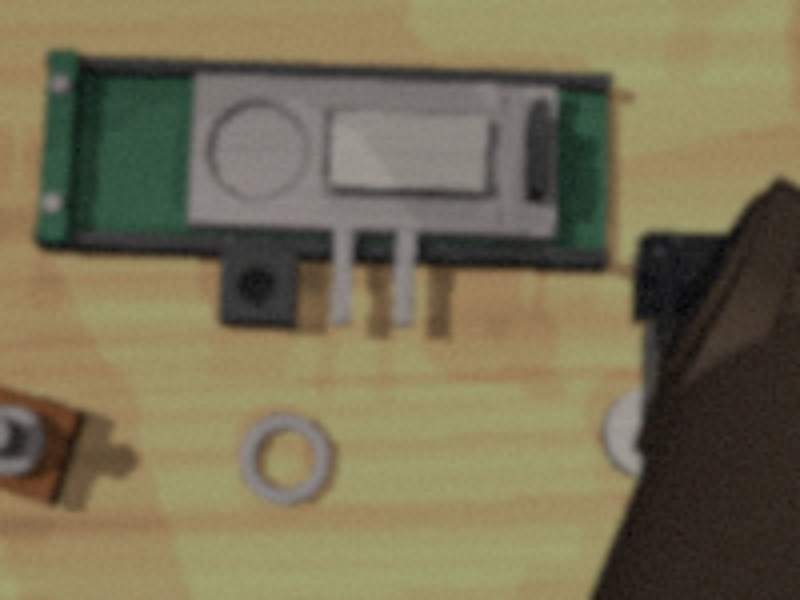

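The slab is seated: crop (410,150), top face at 67 mm, flat. The disc sits between the fingers at crop (630,435). Descending on it.

>>> {"api": "jog_arm", "payload": {"moves": [[-0.0004, 0.0014, 0.05, 0], [-0.0004, 0.0014, 0.1, 0], [-0.0004, 0.0014, 0.1165, 0], [-0.0004, 0.0014, 0.1165, 0], [-0.0004, 0.0014, 0.1165, 0]]}}

```text
clock: 8.5
position: [0.4137, -0.1908, 0.0219]
ee_rot: [2.293, 2.146, 0.001]
force: [-0.7, -0.3, -0.2]
width: 0.999
gripper_force: 0.0
```

>>> {"api": "jog_arm", "payload": {"moves": [[0, 0, 0, 0], [0, 0, 0, 0], [0, 0, 0, 0], [0, 0, 0, 0], [0, 0, 0, 0], [0, 0, 0, 0]], "hand": 0.04, "newtons": 30}}

```text
clock: 9.25
position: [0.4134, -0.1906, 0.0215]
ee_rot: [2.293, 2.147, 0.001]
force: [-0.4, 1.4, 5.2]
width: 0.643
gripper_force: 30.0
```

```bash
python3 -c "
from h import *
go([.6022,.0607,.13],-3.8); print(arm.observe()['width']*.0918)"
```

```text
pos [ 0.4134 -0.1906  0.0215] yaw -3.8 tilt [0.0007 0.    ] move [ 0.2632  0.1718 -0.1084] spin 0.0 j7 0.64 F [-0.4  1.4  5.2] t 9.25
0.059008721887392084
```

>>> {"api": "jog_arm", "payload": {"moves": [[0, 0, -0.05, 0], [0, 0, -0.11, 0], [0.263, 0.172, -0.11, 0], [0.263, 0.172, -0.11, 0], [0.263, 0.172, -0.11, 0], [0.263, 0.172, -0.11, 0], [0.263, 0.172, -0.11, 0], [0.263, 0.172, -0.11, 0], [0.263, 0.172, -0.11, 0], [0.263, 0.172, -0.11, 0], [0.263, 0.172, -0.11, 0]]}}

```text
clock: 10.62
position: [0.6016, 0.0591, 0.1314]
ee_rot: [-2.296, -2.144, 0.0]
force: [0.4, 0.1, -1.4]
width: 0.646
gripper_force: 30.0
```

```bash
python3 -c "
from h import *
go([.6022,.0605,.067],-3.8); print(arm.observe()['width']*.0918)"
```

```text
pos [0.6016 0.0591 0.1314] yaw -3.9 tilt [-0.0001 -0.0001] move [0.0014 0.0005 0.0644] spin -0.002 j7 0.01 F [ 0.4  0.1 -1.4] t 10.625
0.05931719187115083
```

>>> {"api": "jog_arm", "payload": {"moves": [[0.0014, 0.0005, 0.03, 0], [0.0014, 0.0005, 0.05, 0], [0.0014, 0.0005, 0.053, 0], [0.0014, 0.0005, 0.056, 0], [0.0014, 0.0005, 0.058, 0], [0.0014, 0.0005, 0.06, 0], [0.0014, 0.0005, 0.062, 0], [0.0014, 0.0005, 0.064, 0], [0.0014, 0.0005, 0.064, 0], [0.0014, 0.0005, 0.064, 0]]}}

```text
clock: 11.88
position: [0.6027, 0.0619, 0.0673]
ee_rot: [2.294, 2.147, 0.0]
force: [1.2, -0.2, -2.3]
width: 0.643
gripper_force: 30.0
```

>>> {"api": "jog_arm", "payload": {"moves": [[0, 0, 0, 0], [0, 0, 0, 0], [0, 0, 0, 0], [0, 0, 0, 0], [0, 0, -0.05, 0], [0, 0, -0.09, 0], [0, 0, -0.09, 0]], "hand": 0.0918}}

```text
clock: 12.75
position: [0.6048, 0.0619, 0.1605]
ee_rot: [2.291, 2.144, 0.008]
force: [-0.2, -0.7, -0.2]
width: 1.001
gripper_force: 0.0
```

```bash
python3 -c "
from h import *
go([.584,-.190,.157],-3.8)"
```

```text
pos [0.6048 0.0619 0.1605] yaw -3.8 tilt [0.0059 0.0012] move [-0.2527 -0.0041  0.0031] spin 0.0 j7 -0.0 F [-0.2 -0.7 -0.2] t 12.75
```

>>> {"api": "jog_arm", "payload": {"moves": [[-0.2527, -0.004, 0.003, 0], [-0.2527, -0.004, 0.003, 0], [-0.2527, -0.004, 0.003, 0], [-0.2527, -0.004, 0.003, 0], [-0.2527, -0.004, 0.003, 0], [-0.2527, -0.004, 0.003, 0], [-0.2527, -0.004, 0.003, 0], [-0.2527, -0.004, 0.003, 0], [-0.2527, -0.004, 0.003, 0]], "hand": 0.0}}

```text
clock: 13.88
position: [0.5823, -0.189, 0.1542]
ee_rot: [-2.292, -2.149, -0.0]
force: [0.9, -0.4, -0.3]
width: 0.067
gripper_force: 0.0
```

```bash
python3 -c "
from seg import *
d=cam('top')
for b in [(.062,.075),(.047,.0585),(.085,.105),(.036,.0475)]: print(b);seg(d,*b,(.4,.68,-.15,.21))
go([.5865,-.175,.083],-3.8)
"
```

```text
(0.062, 0.075)
402 z 0.0672 mean [0.6011 0.0608] rect [601.3  61.3] [58.1 57.1] 43.4
741 z 0.0671 mean [ 0.5948 -0.0378] rect [594.7 -38. ] [98.3 50.3] 88.5
(0.047, 0.0585)
195 z 0.0487 mean [0.6084 0.1924] rect [608.3 192.5] [ 19.5 127.2] 86.4
1931 z 0.0511 mean [ 0.5905 -0.004 ] rect [566.3 -13. ] [237.6 162.5] 86.2
(0.085, 0.105)
71 z 0.0954 mean [ 0.6005 -0.1202] rect [ 598.9 -120.3] [11.9 39.6] 83.5
(0.036, 0.0475)
159 z 0.0455 mean [0.6077 0.1908] rect [605.  192.5] [21.6 97.3] 86.4
298 z 0.0389 mean [0.5186 0.0657] rect [519.5  77.3] [79.8 53.5] 84.7
pos [ 0.5822 -0.1892  0.1542] yaw -3.7 tilt [0.0001 0.0002] move [0.0145 0.0033 0.0712] spin 0.001 j7 0.43 F [-0.5  0.3  0.6] t 13.925
```

>>> {"api": "jog_arm", "payload": {"moves": [[0.0, 0.0033, 0.04, 0], [0.0, 0.0033, 0.071, 0], [0.0145, 0.0033, 0.071, 0], [0.0145, 0.0033, 0.071, 0]]}}

```text
clock: 14.42
position: [0.5872, -0.1737, 0.0842]
ee_rot: [-2.291, -2.15, -0.002]
force: [0.4, 0.1, 0.6]
width: 0.006
gripper_force: 0.0
```

```bash
python3 -c "
from seg import *
go([.5865,-.125,.083],-3.8)
d=dict(np.load('top0.npz'))
f=plane(d,[283.2,219],.052)[0];s=plane(d,[254.1,221.2],.04)[0];print(f,s,(s-f)@[.066,.998,0])
"
```

```text
pos [ 0.5872 -0.1737  0.0842] yaw -3.6 tilt [0.001  0.0009] move [ 0.0485 -0.0038  0.0012] spin 0.003 j7 0.45 F [0.4 0.1 0.6] t 14.425
[ 0.515396   -0.01329309  0.052     ] [0.51342454 0.06277455 0.04      ] 0.07578538868516949
```

>>> {"api": "jog_arm", "payload": {"moves": [[0.015, 0, 0, 0.003], [0.03, 0, 0, 0.003], [0.036, 0, 0, 0.003], [0.042, 0, 0, 0.003], [0.048, 0, 0, 0.003], [0.055, 0, 0, 0.003], [0.062, 0, 0, 0.003], [0.069, 0, 0, 0.003], [0.076, 0, 0, 0.003], [0.083, 0, 0, 0.003], [0.089, 0, 0, 0.003], [0.095, 0, 0, 0.003], [0.1, 0, 0, 0.003], [0.1, 0, 0, 0.003]]}}

```text
clock: 16.18
position: [0.5926, -0.0745, 0.0829]
ee_rot: [-2.295, -2.144, -0.0]
force: [-0.3, -0.5, -0.3]
width: 0.006
gripper_force: 0.0
```

```bash
python3 -c "
from seg import *
go([.5865,-.125,.083],-3.8)
d=cam('top')
for b in [(.062,.075),(.047,.0585),(.085,.105)]: print(b);seg(d,*b,(.4,.68,-.15,.21))
"
```

```text
pos [ 0.5926 -0.0745  0.0829] yaw -3.9 tilt [-0.0008  0.0013] move [-0.0508 -0.0027 -0.0002] spin -0.002 j7 0.28 F [-0.3 -0.5 -0.3] t 16.175
(0.062, 0.075)
404 z 0.0672 mean [0.6053 0.1228] rect [605.6 123.4] [58.3 56.9] 43.6
116 z 0.0674 mean [0.6134 0.0589] rect [615.5  61.1] [26.6 53.4] 39.8
(0.047, 0.0585)
80 z 0.0487 mean [0.6322 0.1913] rect [629.4 191. ] [19.4 52. ] 86.3
899 z 0.0513 mean [0.6107 0.1098] rect [603.9  95.8] [138.9 100.9] 86.4
67 z 0.0488 mean [0.578  0.1942] rect [579.8 193.7] [18.  43.4] 84.2
(0.085, 0.105)
```

>>> {"api": "jog_arm", "payload": {"moves": [[0.004, 0, 0, 0], [0.008, 0, 0, 0], [0.01, 0, 0, 0], [0.012, 0, 0, 0], [0.0135, 0, 0, 0], [0.015, 0, 0, 0], [0.015, 0, 0, 0]]}}

```text
clock: 17.1
position: [0.594, -0.0606, 0.0833]
ee_rot: [-2.296, -2.144, -0.001]
force: [-1.1, -2.0, 0.3]
width: 0.001
gripper_force: 0.9
```

>>> {"api": "jog_arm", "payload": {"moves": [[0.001, 0, 0, 0], [0.002, 0, 0, 0], [0.003, 0, 0, 0], [0.003, 0, 0, 0]]}}

```text
clock: 17.6
position: [0.5941, -0.0602, 0.0834]
ee_rot: [2.297, 2.14, -0.002]
force: [-1.9, -8.5, -1.1]
width: 0.008
gripper_force: 4.3
```

>>> {"api": "jog_arm", "payload": {"moves": [[0.001, 0, 0, 0], [0.002, 0, 0, 0], [0.003, 0, 0, 0], [0.003, 0, 0, 0]]}}

```text
clock: 18.1
position: [0.5941, -0.0602, 0.0834]
ee_rot: [2.298, 2.136, -0.005]
force: [-1.0, -16.4, -3.7]
width: 0.001
gripper_force: 8.1
```

The tool no longer advances while the force rises to 16 N, so the shuttle is home. Backing off and rising.

>>> {"api": "jog_arm", "payload": {"moves": [[-0.02, 0, 0, 0], [-0.04, 0, 0, 0], [-0.04, 0, -0.05, 0], [-0.04, 0, -0.1, 0], [-0.04, 0, -0.1, 0]]}}

```text
clock: 18.73
position: [0.5941, -0.0962, 0.1875]
ee_rot: [2.294, 2.139, 0.009]
force: [-0.3, -0.3, 0.7]
width: 0.006
gripper_force: 0.0
```

```bash
python3 -c "
from seg import *
go([.415,.217,.19],86.2)
go([.415,.217,.19],-3.8)
"
```

```text
pos [ 0.5941 -0.0962  0.1875] yaw -4.0 tilt [0.0079 0.0002] move [ 0.3    -0.2005 -0.0039] spin 1.567 j7 0.25 F [-0.3 -0.3  0.7] t 18.725
pos [ 0.5941 -0.0962  0.1875] yaw -4.0 tilt [0.0079 0.0002] move [ 0.3    -0.2005 -0.0039] spin -0.003 j7 0.25 F [-0.3 -0.3  0.7] t 18.725
```

>>> {"api": "jog_arm", "payload": {"moves": [[0.3, -0.2, -0.004, 0], [0.3, -0.2, -0.004, 0], [0.3, -0.2, -0.004, 0], [0.3, -0.2, -0.004, 0], [0.3, -0.2, -0.004, 0], [0.3, -0.2, -0.004, 0], [0.3, -0.2, -0.004, 0], [0.3, -0.2, -0.004, 0], [0.3, -0.2, -0.004, 0], [0.3, -0.2, -0.004, 0], [0.3, -0.2, -0.004, 0]], "hand": 0.07}}

```text
clock: 20.1
position: [0.4131, 0.2176, 0.1872]
ee_rot: [2.298, 2.142, 0.0]
force: [-0.0, -0.2, 1.0]
width: 0.761
gripper_force: 0.0
```

```bash
python3 -c "
from seg import *
go([.415,.217,.087],-3.8)
d=cam('top'); np.savez('t4.npz',**d)
for b in [(.062,.075),(.047,.0585),(.085,.105),(.036,.0475)]: print(b);seg(d,*b,(.4,.68,-.15,.21))
cv2.imwrite('pics/t4.png',cv2.resize(d['color'][150:290,180:350,::-1],None,fx=4,fy=4,interpolation=cv2.INTER_CUBIC))
"
```

```text
pos [0.4131 0.2176 0.1872] yaw -4.0 tilt [ 0. -0.] move [-0.0005  0.002   0.1002] spin -0.004 j7 -0.52 F [-0.  -0.2  1. ] t 20.1
(0.062, 0.075)
400 z 0.067 mean [0.6059 0.1364] rect [606.  136.4] [58.4 56.9] 43.7
730 z 0.0671 mean [0.5995 0.0379] rect [599.4  38. ] [100.6  50.4] 88.5
(0.047, 0.0585)
65 z 0.0489 mean [0.6511 0.1907] rect [652.5 189.1] [44.  18.6] 0.4
2167 z 0.0511 mean [0.5914 0.0586] rect [570.9  62.5] [237.8 162.5] 86.3
(0.085, 0.105)
110 z 0.0954 mean [ 0.5944 -0.0442] rect [593.3 -44.2] [11.5 59.6] 85.1
(0.036, 0.0475)
245 z 0.0452 mean [0.6065 0.1919] rect [608.9 191.6] [ 24.4 128.3] 85.6
131 z 0.0391 mean [0.5164 0.0631] rect [516.8  61.4] [33.9 52.9] 88.6
```

View pics/t4.png

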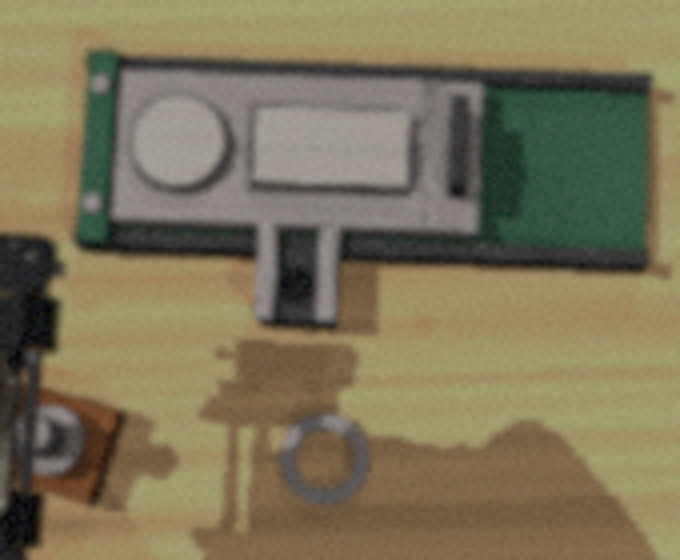

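The shuttle is home: the fork straddles the socket hole at crop (297,280) and both blanks are seated at (180,143) and (330,148). The gripper is above the pin at (45,440).

```bash
python3 - <<'E'
from h import *
for n,c0 in [('top0',(254,221)),('side0',None)]:
    d=dict(np.load(n+'.npz')); g=cv2.cvtColor(d['color'],cv2.COLOR_RGB2GRAY).astype(float)
    c=proj(d,[.514,.0625,.04])[0]; print(n,'pred',c)
    # resample top-down patch on plane z=.04 (0.5 mm)
    n2=61; a=(np.arange(n2)-30)*.0007
    X,Y=np.meshgrid(.514+a,.0625+a,indexing='ij'); uv=proj(d,np.c_[X.ravel(),Y.ravel(),np.full(X.size,.04)]).astype(np.float32)
    p=cv2.remap(g.astype(np.float32),uv[:,0].reshape(n2,n2),uv[:,1].reshape(n2,n2),cv2.INTER_CUBIC)
    cv2.imwrite(f'pics/sock_{n}.png',cv2.resize(np.clip(p*3,0,255)[::-1,::-1].astype(np.uint8),(390,390)))
    rr=np.hypot(X-.514,Y-.0625); t=(np.median(p[(rr>.014)&(rr<.019)])+np.percentile(p[rr<.01],20))/2
    m=((p<t)&(rr<.0165)).astype(np.uint8); k,l,s,cc=cv2.connectedComponentsWithStats(m); i=1+np.argmax(s[1:,4])
    print(t,'area->dia mm',np.sqrt(s[i,4]*.49/np.pi)*2,'c',X[l==i].mean(),Y[l==i].mean(),'ext',X[l==i].min(),X[l==i].max(),Y[l==i].min(),Y[l==i].max())
    # pin top at .118: bbox edges of grip in depth
    P=cloud(d); m=(P[...,2]>.108)&(abs(P[...,0]-.415)<.04)&(abs(P[...,1]-.215)<.04)
    w=plane(d,np.argwhere(m)[:,::-1],.118); print('pin top',m.sum(),w.mean(0),w.min(0),w.max(0))
a,b=cv2.imread('pics/sock_top0.png'),cv2.imread('pics/sock_side0.png'); cv2.imwrite('pics/sock.png',np.hstack([a,b]))
E
```

```text
top0 pred [254.20230703 220.97964766]
30.66384 area->dia mm 22.003104428468685 c 0.5144113402061856 0.06433749999999999 ext 0.5028 0.5252 0.0534 0.0758
pin top 85 [0.41536587 0.2188084  0.118     ] [0.40326918 0.20800932 0.118     ] [0.42744702 0.22985049 0.118     ]
side0 pred [265.69667128 215.36745612]
50.332405 area->dia mm 23.6696190183612 c 0.5158466592427617 0.06269799554565703 ext 0.5035000000000001 0.528 0.0513 0.0744
pin top 56 [0.41566311 0.21055088 0.118     ] [0.40166069 0.18826031 0.118     ] [0.42964529 0.23264611 0.118     ]
```

View pics/sock.png

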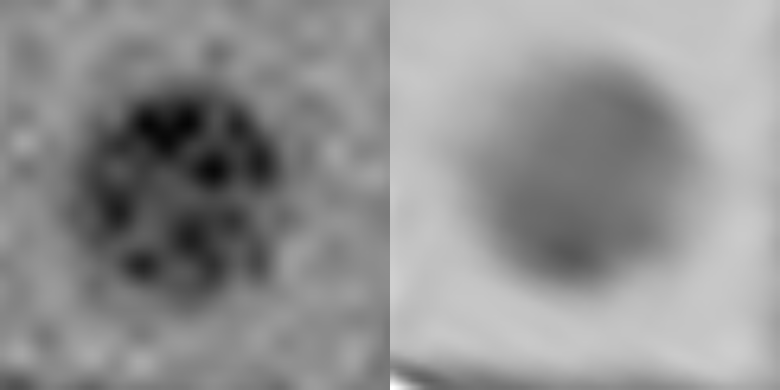

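Both rectified views show the hole; their centres agree to about 1.5 mm, giving roughly (0.515, 0.0635). Grasping the pin now.

>>> {"api": "jog_arm", "payload": {"moves": [[-0.0005, 0.002, 0.04, 0], [-0.0005, 0.002, 0.08, 0], [-0.0005, 0.002, 0.1, 0], [-0.0005, 0.002, 0.1, 0], [-0.0005, 0.002, 0.1, 0]]}}

```text
clock: 20.78
position: [0.4153, 0.2177, 0.088]
ee_rot: [2.297, 2.143, 0.002]
force: [0.5, 0.4, 0.6]
width: 0.758
gripper_force: 0.0
```

>>> {"api": "jog_arm", "payload": {"moves": [[0, 0, 0, 0], [0, 0, 0, 0], [0, 0, 0, 0], [0, 0, 0, 0], [0, 0, 0, 0], [0, 0, 0, 0], [0, 0, 0, 0]], "hand": 0.01, "newtons": 40}}

```text
clock: 21.65
position: [0.4147, 0.2175, 0.0872]
ee_rot: [-2.297, -2.143, 0.0]
force: [-0.6, 0.3, 1.3]
width: 0.264
gripper_force: 39.9
```

>>> {"api": "jog_arm", "payload": {"moves": [[0, 0, -0.01, 0], [0, 0, -0.03, 0], [0, 0, -0.06, 0], [0, 0, -0.075, 0], [0, 0, -0.075, 0], [0, 0, -0.075, 0]]}}

```text
clock: 22.4
position: [0.4141, 0.2173, 0.1615]
ee_rot: [-2.296, -2.143, 0.002]
force: [0.5, -0.7, -3.1]
width: 0.265
gripper_force: 39.9
```

```bash
python3 -c "
from seg import *
go([.515,.0635,.16],-3.8);print(arm.observe()['width']*91.8)
for n in ['top','side']:
  d=cam(n); np.savez(n+'5.npz',**d)
d=cam('side')
c=proj(d,arm.observe()['position'])[0].astype(int);print(c)
cv2.imwrite('pics/s5.png',cv2.resize(d['color'][c[1]-40:c[1]+70,c[0]-50:c[0]+90,::-1],None,fx=5,fy=5,interpolation=cv2.INTER_CUBIC))
"
```

```text
pos [0.4141 0.2173 0.1615] yaw -3.9 tilt [-0.001  -0.0006] move [-0.1465  0.1113  0.0015] spin -0.003 j7 -0.49 F [ 0.5 -0.7 -3.1] t 22.4
24.295360054541632
[208 160]
```

View pics/s5.png

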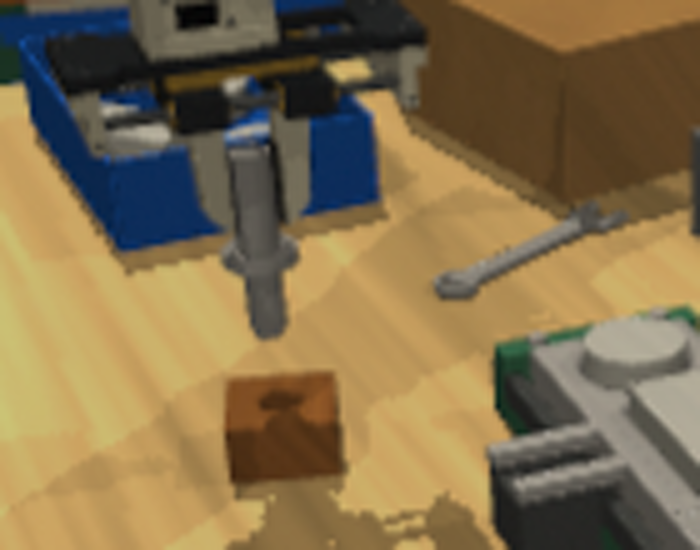

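The pin is out of its rest and upright in the jaws, with its foot near crop (268,330), above the rest at (285,420). Moving it over the socket.

>>> {"api": "jog_arm", "payload": {"moves": [[-0.05, 0.038, 0.0, 0], [-0.1, 0.076, 0, 0], [-0.13, 0.1, 0, 0], [-0.1465, 0.1113, 0.0015, 0], [-0.1465, 0.1113, 0.0015, 0], [-0.1465, 0.1113, 0.0015, 0], [-0.1465, 0.1113, 0.0015, 0], [-0.1465, 0.1113, 0.0015, 0]]}}

```text
clock: 23.55
position: [0.5153, 0.0645, 0.1607]
ee_rot: [-2.295, -2.145, -0.0]
force: [0.0, 0.2, -3.1]
width: 0.265
gripper_force: 39.9
```

```bash
python3 -c "
from seg import *
go([.515,.0635,.13],-3.8)
"
```

```text
pos [0.5153 0.0645 0.1607] yaw -3.9 tilt [-0.0002  0.0003] move [-0.0011 -0.0002  0.0307] spin -0.001 j7 -0.06 F [ 0.   0.2 -3.1] t 23.55
```

>>> {"api": "jog_arm", "payload": {"moves": [[-0.001, 0, 0.02, 0], [-0.001, 0, 0.032, 0], [-0.001, 0, 0.035, 0], [-0.001, 0, 0.038, 0], [-0.001, 0, 0.041, 0], [-0.001, 0, 0.043, 0], [-0.001, 0, 0.045, 0], [-0.001, 0, 0.047, 0], [-0.001, 0, 0.047, 0]]}}

```text
clock: 24.68
position: [0.5149, 0.062, 0.1133]
ee_rot: [-2.297, -2.143, 0.002]
force: [-1.5, -4.4, -3.2]
width: 0.267
gripper_force: 39.9
```

The foot is 8 mm into the hole with a slight sideways load towards −y. I'll ease that way and continue down.

>>> {"api": "jog_arm", "payload": {"moves": [[-0.0015, -0.0005, 0, 0], [-0.0015, -0.0005, 0.003, 0], [-0.0015, -0.0005, 0.006, 0], [-0.0015, -0.0005, 0.009, 0], [-0.0015, -0.0005, 0.012, 0], [-0.0015, -0.0005, 0.015, 0], [-0.0015, -0.0005, 0.015, 0]]}}

```text
clock: 25.55
position: [0.5149, 0.0613, 0.0984]
ee_rot: [-2.297, -2.143, 0.0]
force: [-2.0, -1.3, -3.5]
width: 0.265
gripper_force: 39.9
```

>>> {"api": "jog_arm", "payload": {"moves": [[-0.0003, -0.0006, 0.003, 0], [-0.0003, -0.0006, 0.006, 0], [-0.0003, -0.0006, 0.008, 0], [-0.0003, -0.0006, 0.01, 0], [-0.0003, -0.0006, 0.011, 0], [-0.0003, -0.0006, 0.012, 0], [-0.0003, -0.0006, 0.012, 0]]}}

```text
clock: 26.42
position: [0.5146, 0.0611, 0.0872]
ee_rot: [-2.297, -2.143, -0.001]
force: [-2.3, -1.0, 5.0]
width: 0.264
gripper_force: 40.0
```

The collar has met the fork: z is 0.087 and the upward force has risen. Releasing.

>>> {"api": "jog_arm", "payload": {"moves": [[0, 0, 0, 0], [0, 0, 0, 0], [0, 0, 0, 0], [0, 0, 0, 0], [0, 0, -0.05, 0], [0, 0, -0.1, 0], [-0.1, 0, -0.15, 0], [-0.2, -0.05, -0.15, 0], [-0.25, -0.05, -0.15, 0], [-0.25, -0.05, -0.15, 0], [-0.25, -0.05, -0.15, 0], [-0.25, -0.05, -0.15, 0]], "hand": 0.06}}

```text
clock: 27.92
position: [0.447, -0.1854, 0.2368]
ee_rot: [2.299, 2.141, 0.001]
force: [0.5, 0.5, 0.7]
width: 0.657
gripper_force: 0.0
```

```bash
python3 -c "
from seg import *
d=cam('top')
for b in [(.062,.075),(.047,.0612),(.085,.105),(.106,.125)]: print(b);seg(d,*b,(.4,.68,-.15,.21))
e=cam('side')
for D in (d,e):
  for p in ([.515,.063,.118],[.515,.063,.06]): print(proj(D,p))
cv2.imwrite('pics/s6.png',np.hstack([cv2.resize(d['color'][150:290,180:320,::-1],(400,400)),cv2.resize(e['color'][150:290,210:350,::-1],(400,400))]))
"
```

```text
(0.062, 0.075)
397 z 0.0669 mean [0.6058 0.1363] rect [606.  136.4] [58.4 56.9] 43.7
727 z 0.0669 mean [0.5995 0.0377] rect [599.5  37.8] [99.6 51.2] 85.9
(0.047, 0.0612)
64 z 0.049 mean [0.6521 0.1909] rect [650.7 189.8] [19.5 46.4] 86.4
2250 z 0.0513 mean [0.5899 0.0585] rect [570.9  62.5] [237.7 162.6] 86.3
93 z 0.0488 mean [0.5716 0.1954] rect [571.6 194.7] [19.7 53.6] 86.7
(0.085, 0.105)
110 z 0.0955 mean [ 0.594  -0.0441] rect [593.2 -44.2] [11.5 59.9] 85.1
(0.106, 0.125)
83 z 0.117 mean [0.5133 0.0636] rect [512.9  63.8] [22.  22.4] 89.2
[[251.80325714 215.56608422]]
[[253.46885712 219.37690658]]
[[264.96242721 189.61049727]]
[[265.70792223 208.82071216]]
```

View pics/s6.png

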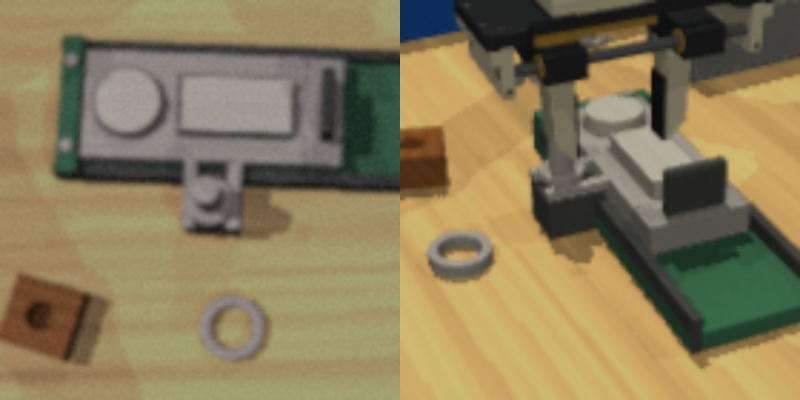

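The pin stands in the socket at left panel (208,195), with its top at 117 mm and the collar on the fork. The blanks are seated and the shuttle is home. The gripper is clear of everything, so I'm handing in.

```bash
python3 -c "
from cell import arm
print(arm.sign_off())"
```

```text
the job is handed in; nothing more can be done
None
```

I handed the job in at about 28 s on the robot's clock: both blanks are seated, the shuttle is home against its stop, and the lock pin is in the socket with its collar on the fork; the hand-in returned no verdict.

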